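Move the battery from the charger to the work light

TASK

The work light on the bench needs the battery that is locked in the charger. Press the charger's catch so that the battery pops free, slide it back off the charger's rail, then slide it along the rail of the light until the light's catch clicks behind its ridge and holds it; let go. Push no harder than is needed, do not wrench the battery out against a catch, and leave the other things on the bench where they are.

Things in the scene. Friction and masses are not known exactly. Their poses are not given: they have to be found in the camera images.
- battery_mid (a point): Centre of the loose dark battery pack (about 0.45 kg), 36 mm above its underside; z up, x = its leading end. 100 mm long (x -50..50), 56 mm wide, 60 mm high over its rear part (x -50..15): grasp it there across the 56 mm width, about x = -15. Below is a T-shaped foot: flange 96 x 44 x 6 mm, neck 28 mm wide, body from 14.5 mm up. Starts locked in the charger
- battery_ridge (a point): Top of the cross ridge at the battery's leading end, 34 mm ahead of its centre and 55 mm above its underside: flat over 8 mm, sloping down in front to the leading edge; behind it is a 15 mm long gap, 47 mm high, into which a catch's tooth drops
- charger: Fixed charger: rail dock, grey vented box behind. Origin on the bench under the centre of the locked battery, which is then 56 mm up; x = the way a battery slides in. Rail floor 20 mm above the bench, x -110..100 mm. The two lips over the flange cover x -5..33 (channel 47 mm, slot 33 mm wide, tops 31.5 mm above the bench); flared mouth walls, 28 mm up, reach to x = -36
- charger_apron (a point): Point on the charger's open rail floor, 65 mm before its origin, 20 mm above the bench. With its centre over this point (56 mm above the bench) the battery stands clear of the lips and can be lifted straight off or set down; it is clear from 58 mm before the origin
- charger_catch (a joint): Charger's catch, a steel rocker on the end stop: 0 = at rest, tooth down; grows to 0.30 rad as its pad is pressed (some 6 to 10 N). The tooth lets go above about 0.17 rad (pad down some 5 mm of its 8 mm)
- charger_pad (a point): Centre of the top of the charger catch's black thumb pad (26 x 40 mm), 87 mm beyond the locked battery's centre and about 85 mm above the bench: press straight down here
- charger_eject (a joint): Charger's spring plunger in the end stop, how far it stands out: 0.003 m with the battery locked, 0 at the hard stop, 0.015 m fully out. Once the catch is pressed it pushes the battery back 12 mm or somewhat more (8 N falling to 4 N), past the tooth, and it is free to be slid off
- lamp: Fixed work light: the same rail dock with the same sizes and origin as the charger's, with a wide tilted light panel (190 mm) behind. x = the way the battery slides in. Its end stop with plunger and catch is clamped on by hand up to 20 mm nearer or farther than the charger's, so the battery locks with its centre somewhere between x = -20 and 20 mm: feel for it
- lamp_apron (a point): The same point on the light's open rail floor, 65 mm before its origin, 20 mm above the bench: set the battery down with its centre over it, then slide it in
- lamp_catch (a joint): Light's catch, the same rocker: 0 at rest (tooth down), about 0.15 rad while the ridge passes under it, back to 0 when it has clicked. Needs no pressing
- lamp_eject (a joint): Light's spring plunger, how far it stands out: 0.015 m when empty, about 0.003 m with the battery locked, 0 with it against the hard stop, 3 mm past the click. Pushing in takes about 12 to 18 N along the rail just before the click; over 40 N harms the battery
- billet: Bystander: a loose squared wood billet, 200 x 55 x 45 mm; origin under its centre
- file: Bystander: a loose file with a round wooden handle, 340 mm long, 28 mm thick; origin on the bench near its middle
There are look-alikes about, which are no part of the job. What is shaped like the part that bears battery_mid but blue is not meant.

How it is judged:
By the outcome, as a careful person would: the job done as asked, in the order asked, and still so for the second after the job is handed in, with the robot touching nothing.
It also fails if it takes over 59 s, if anything falls off the work surface, if the arm or the gripper's body presses on something with over 40 N, if the wrist force passes 120 N, or if a joint passes its speed limit or range.

ROBOT

A 6-joint arm with a two-finger parallel gripper is mounted at the origin on the work surface. World frame = base frame: x ahead of the robot, y to its left, z up, the work surface at z = 0. Lengths are in mm, angles in rad, forces in N, time in s.
With the tool pointing down it reaches from about 275 to 1000 mm from the base axis. Payload 8.4 kg.
Tool frame: the origin (TCP) lies midway between the tips of the shut fingers; the grasp point (between the pads) lies 19 mm behind it; z points along the fingers, y is the direction in which the jaws open and shut (so a half turn about z gives the same grasp; the last joint's range is limited). The gripper opens to 85 mm and grips with 20 to 120 N. Pads are 22 mm wide; open, the fingers measure 114 mm over their backs; the gripper's body (76 mm by 85 mm) begins 54 mm behind the grasp point. The pads swing forward as they close: fully open they stand 13 mm farther back than shut.
Start: joints at [-1.169, 0.353, 1.633, -0, 1.155, -0.002], TCP at [245.571, -574.737, 231.281] pointing down, gripper open.
Joint ranges: [-2.63, 2.63], [-0.92, 2.1], [0.06, 2.66], [-1.3, 4.44], [0, 2.69], [-3.02, 3.02]. Speed limits (rad/s): [2.22, 2.22, 2.79, 3.14, 3.14, 3.14].

INTERFACE

Orientations are given as [roll, pitch, yaw] about the fixed x, y, z axes, in that order (R = Rz(yaw) Ry(pitch) Rx(roll)).
In Python, from rig import r gives the robot as it stands.
- The arm moves only by the tool play_rows, never from a script. Its argument "moves" is a list of rows, each a list of 3 entries, a list of its own where there are three numbers: the turn, a rotation vector about the tool's x, y, z in degrees, then the shift along the tool's x, y, z in mm, then the opening, from 0 (shut) to 1 (fully open). A call has 1 to 20 rows; each row is the pose to reach, as a shift and turn from the pose measured when the call began, along the tool's axes at that moment; what a row does not reach only later rows make up. A row lasts 1/10 s, in which the tool goes at most 50 mm and 8.59 degrees, less where a joint would pass 70% of its speed; a pose out of reach is approached as far as the arm can. A call with a gripper value outside its range is refused whole. The fingers move at their own pace and stop on an object; "newtons" is the grip in N (left out, the last holds). Time passes only in rows, so rows that repeat a pose let the fingers close. It gives the time, the measured TCP pose, the force and the opening at its end, in the units of the state.
- r.sense(): the state, without advancing time (a new reading comes with each control period).
- r.grab_frame(name): name is "scene" or "top" or "wrist"; returns a dict with "color" (384x512x3 uint8, red, green, blue), "K" (3x3 intrinsics, pixels), "k1" (the pictures are not rectified: a ray, as slopes to the right and down, at radius r is drawn at 1 + k1 r^2 times it, then the intrinsics apply), "rvec" (rotation vector, rad) and "tvec" (3), from world to camera coordinates, as OpenCV has them; the wrist camera has in their place "T_tool_cam" (4x4, takes a point from camera to tool coordinates, whose origin is the TCP and whose axes are the flange's). Camera axes: x right, y down, z forward; pixel columns grow to the right and rows downward; lengths in mm; the calibration is good to about 2 mm. A picture is of the moment at which its call begins: read the wrist's pose just before it. There is no depth.
- r.sign_off(): hands the job in, once; it reports no verdict.
Trained networks look in a picture, given as the dict that the camera call returned (one of the last four; its "shot" number tells which), for a name from the list of things; names that differ only in an ending like _2 or _b are one class to them, and where a whole thing is asked for, a point or a joint stands for the part that bears it (a point fixed in the world has none). Each returns a list of dicts, best first, with "conf" (0 to 1); they miss things now and then, are a little off and sometimes report something else, mostly with a low value. They report only what shows in the picture. A call takes as long as a camera call. They do not tell look-alikes from the thing itself.
- r.silhouettes(picture, name): "mask" (384x512 bool, what is visible of it) and "location" ([column, row] in pixels, amid what is visible of it).
The state is a dict: "clock": time; "qpos": joint angles; "qvel": joint speeds; "joint_efforts": joint torques, N m; "eef_pos": TCP position; "tcp_rot": TCP orientation; "contact_force": force on the tool from outside, world axes, zero at the start; "wrist_torque": the same for the moment, N m; "opening": opening from 0.0 (shut) to 1.0 (fully open).
Only numpy, scipy, OpenCV 4.12 (cv2) and the standard library are available. Lean on these libraries where they do the work, as an engineer would, in place of code of your own. Each camera call takes 0.05 s, during which the arm holds its last target.

## Working session

There is one attempt and no reset: what is moved stays moved. The work goes in short steps, Python scripts to look and compute and a tool call to move; the robot and the scene stay as the last step left them, time stands still between calls to the robot, and variables do not carry over. Pictures are saved under pics/ and viewed, and the job is handed in when it is done.

Besides the shell and the picture viewer there is one more tool, called as name(argument=value, ...) on one line, values as JSON. play_rows: Moves the arm, as the interface text tells. Its arguments: {"type":"object","properties":{"moves":{"type":"array"},"newtons":{"type":"number"}},"required":["moves"]}

```bash
ls; mkdir -p pics; cat > h.py <<'E'
import numpy as np, cv2
from rig import r
def save(p,n,scale=1.5): cv2.imwrite('pics/'+n+'.png',cv2.resize(p['color'][:,:,::-1],None,fx=scale,fy=scale,interpolation=cv2.INTER_CUBIC))
def crop(p,n,c0,r0,c1,r1,s):
    cv2.imwrite('pics/'+n+'.png',cv2.resize(p['color'][r0:r1,c0:c1,::-1],None,fx=s,fy=s,interpolation=cv2.INTER_CUBIC))
E
python3 - <<'E'
from h import *
import pickle
s=r.sense(); print(s)
for n in ['scene','top','wrist']:
    p=r.grab_frame(n); save(p,n+'0'); pickle.dump(p,open(n+'0.pkl','wb'))
    print(n,{k:v for k,v in p.items() if k!='color'})
    if n!='wrist':
      for o in ['battery_mid','charger','lamp','billet','file']:
        for d in r.silhouettes(p,o): print(o,d['conf'],d['location'],d['mask'].sum())
E
```

```text
pics
{'clock': 0.0, 'qpos': array([-1.16937245e+00,  3.53665272e-01,  1.63418259e+00, -1.10683067e-05,
        1.15519753e+00, -2.38171061e-03]), 'qvel': array([ 0.00163998, -0.0005546 ,  0.00081707,  0.00042365, -0.00034031,
        0.00154342]), 'joint_efforts': array([ 3.12720447e-03, -6.05243254e+01, -3.42066658e+01,  3.14034141e-04,
        9.31287504e-03, -9.91664052e-06]), 'eef_pos': array([ 245.38530321, -574.26443599,  230.53026082]), 'tcp_rot': array([-3.14013990e+00,  6.65959823e-06,  4.03810065e-01]), 'contact_force': array([-0.67247045,  0.36667589,  0.32366746]), 'wrist_torque': array([ 0.0101728 , -0.01043441,  0.02095592]), 'opening': 0.9973245174184874}
scene {'K': array([[480.88898304,   0.        , 252.42720147],
       [  0.        , 480.88898304, 188.95888647],
       [  0.        ,   0.        ,   1.        ]]), 'k1': -0.03551598474424799, 'rvec': array([ 1.8024371 ,  1.96988441, -0.63744849]), 'tvec': array([  36.63723893, -382.73855909, 1747.97125681]), 'shot': 1}
battery_mid 0.92 [240.2, 246.8] 900
battery_mid 0.78 [231.1, 145.2] 746
battery_mid 0.74 [180.4, 
[... 627 characters left out ...]
, 181.1] 605
charger 0.59 [332.2, 144.6] 2209
lamp 0.74 [199.7, 136.0] 2796
billet 0.86 [113.6, 203.8] 1485
file 0.96 [410.5, 201.9] 1021
wrist {'K': array([[340.49865814,   0.        , 256.80327885],
       [  0.        , 340.49865814, 185.38303078],
       [  0.        ,   0.        ,   1.        ]]), 'k1': -0.034924361744042856, 'T_tool_cam': array([[-1.99501737e-04, -9.49601802e-01, -3.13458735e-01,
         8.12800050e+01],
       [ 9.99999563e-01, -4.75604541e-04,  8.04358759e-04,
        -7.48420828e-01],
       [-9.12902924e-04, -3.13458438e-01,  9.49601482e-01,
        -1.42819580e+02],
       [ 0.00000000e+00,  0.00000000e+00,  0.00000000e+00,
         1.00000000e+00]]), 'shot': 3}
```

View pics/scene0.png

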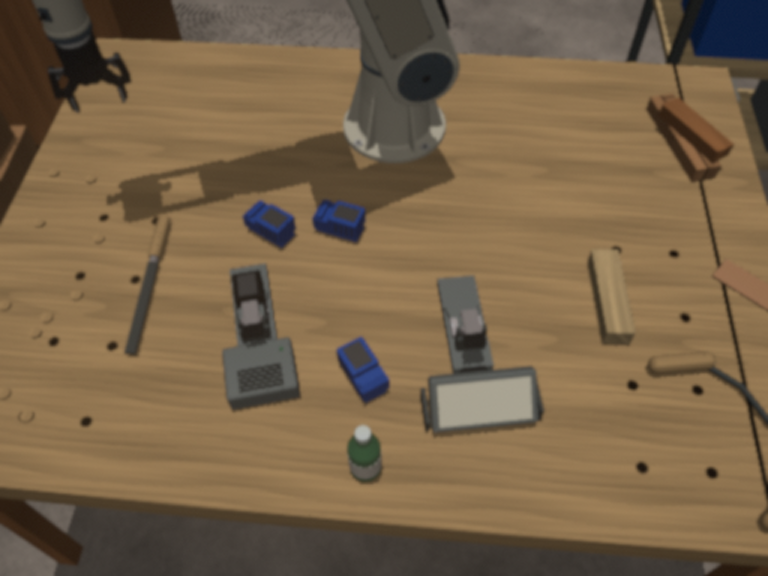

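View pics/top0.png

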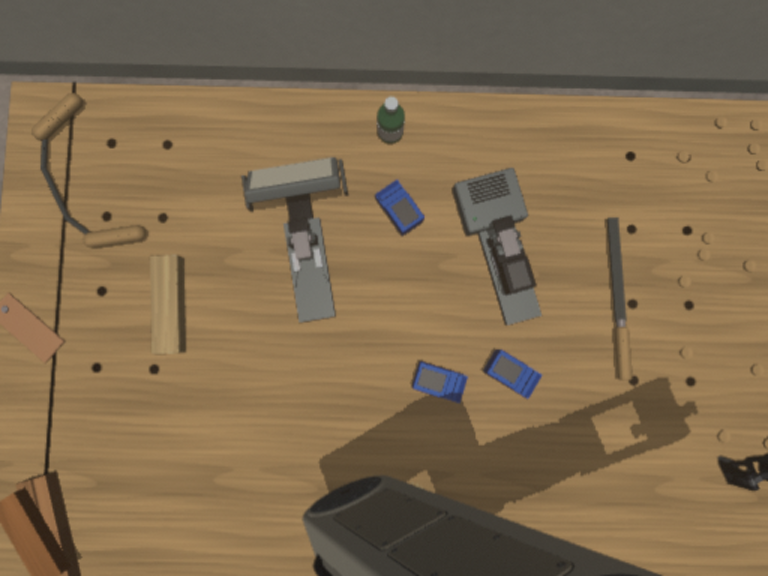

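View pics/wrist0.png

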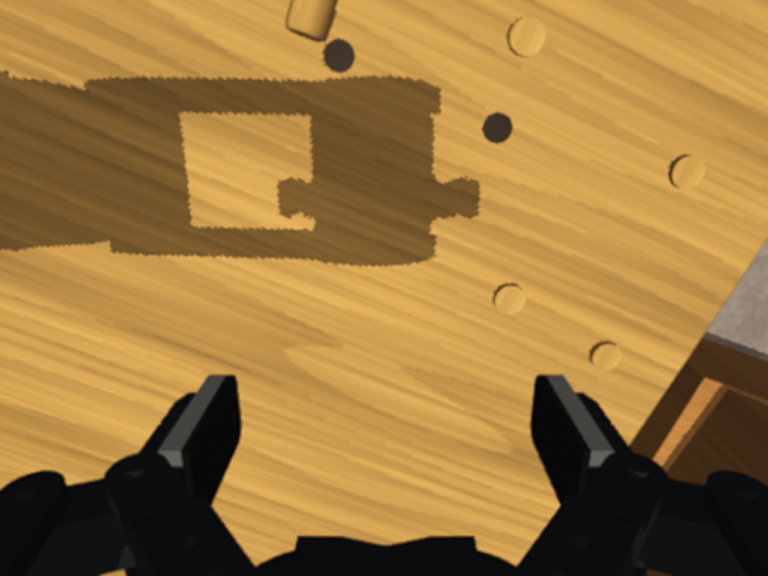

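```bash
python3 - <<'E'
import pickle
from h import *
t=pickle.load(open('top0.pkl','rb'));s=pickle.load(open('scene0.pkl','rb'))
crop(t,'tc',290,100,370,225,4.8)
crop(t,'tl',155,95,240,225,4.6)
a=cv2.imread('pics/tc.png');b=cv2.imread('pics/tl.png')
h=600
b=b[:598];a=a[:598]
a=np.vstack([a,np.zeros((max(0,598-len(a)),a.shape[1],3),np.uint8)])[:598];b=np.vstack([b,np.zeros((max(0,598-len(b)),b.shape[1],3),np.uint8)])[:598]
c=np.hstack([a,b]);print(c.shape);cv2.imwrite('pics/tt.png',c)
crop(s,'sc',140,165,210,280,5);crop(s,'sl',280,175,370,295,4.8)
E
```

```text
(598, 775, 3)
```

View pics/tt.png

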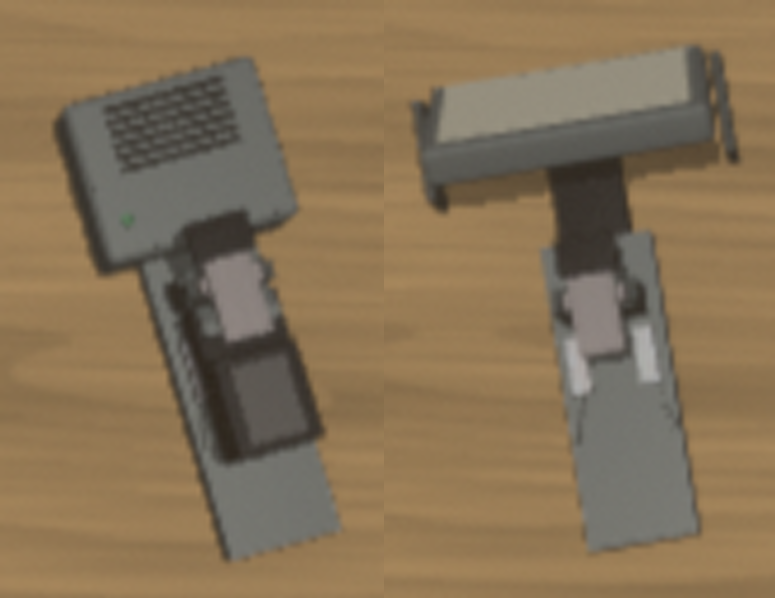

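View pics/sc.png

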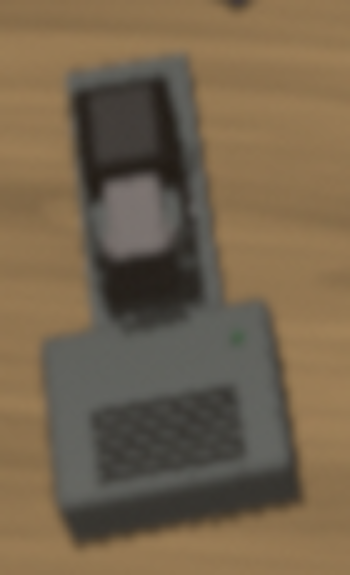

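View pics/sl.png

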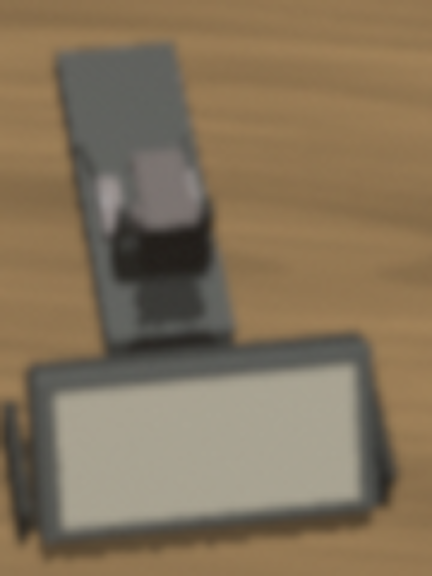

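```bash
cat >> h.py <<'E'
import pickle
from scipy.optimize import least_squares
def proj(p,X,rv=None,tv=None):
    X=np.atleast_2d(np.asarray(X,float)); 
    rv=p['rvec'] if rv is None else rv; tv=p['tvec'] if tv is None else tv
    c=X@cv2.Rodrigues(np.asarray(rv))[0].T+tv; s=c[:,:2]/c[:,2:]
    s=s*(1+p['k1']*(s**2).sum(1,keepdims=True)); return s@p['K'][:2,:2].T+p['K'][:2,2]
def wpose(p,s):
    "wrist cam: rvec,tvec world->cam from state s"
    from scipy.spatial.transform import Rotation as R
    T=np.eye(4);T[:3,:3]=R.from_euler('xyz',s['tcp_rot']).as_matrix();T[:3,3]=s['eef_pos']
    M=np.linalg.inv(T@p['T_tool_cam']); return cv2.Rodrigues(M[:3,:3])[0].ravel(),M[:3,3]
def world(o,X):
    x,y,a=o; X=np.atleast_2d(np.asarray(X,float)); c,s=np.cos(a),np.sin(a)
    return np.c_[x+c*X[:,0]-s*X[:,1],y+s*X[:,0]+c*X[:,1],X[:,2]]
E
cat > fit.py <<'E'
from h import *
t=pickle.load(open('top0.pkl','rb'));s=pickle.load(open('scene0.pkl','rb'))
f=lambda o,sc,P:[np.array(o)+(np.array(q)+.5)/sc-.5 for q in P]
# order NL(y+),NR(y-),FR,FL ; None unused
D={'charger':[(t,[0,1],f((290,100),4.8,[(230,560),(341,528)])),(s,[1,0],f((140,165),5,[(70,75),(187,57)]))],
'lamp':[(t,[0,1,2,3],f((155,95),4.6,[(205,550),(316,533),(268,235),(157,248)])),(s,[1,0,3],f((280,175),4.8,[(57,55),(172,45),(232,330)]))]}
for n,obs in D.items():
    def res(v):
        w=v[3]; C=np.array([[-110,w/2,20],[-110,-w/2,20],[100,-w/2,20],[100,w/2,20]])
        e=[]
        for p,i,q in obs: e.append((proj(p,world(v[:3],C[i]))-np.array(q)).ravel())
        return np.concatenate(e)
    g=least_squares(res,[650,-100 if n=='charger' else 200,0.1,70]); print(n,g.x.round(3)); print(g.fun.reshape(-1,2).round(1).tolist())
E
python3 fit.py
```

```text
charger [ 5.65912e+02 -2.34253e+02  2.90000e-01  7.38060e+01]
[[-0.4, -0.5], [-0.7, -0.2], [-0.7, -0.4], [-0.4, -0.8]]
lamp [5.59305e+02 1.81086e+02 1.86000e-01 7.52190e+01]
[[-0.4, 0.2], [-0.5, -0.1], [-0.4, -1.3], [0.1, -0.3], [-0.7, -1.0], [-0.2, -1.0], [-0.2, 0.2]]
```

```bash
cat > tri.py <<'E'
from h import *
t=pickle.load(open('top0.pkl','rb'));s=pickle.load(open('scene0.pkl','rb'))
f=lambda o,sc,q:np.array(o)+(np.array(q)+.5)/sc-.5
def tri(qt,qs):
    g=least_squares(lambda X:np.r_[(proj(t,X)-qt).ravel(),(proj(s,X)-qs).ravel()],[600,0,50]); return g.x,np.abs(g.fun).max()
L=(559.3,181.1,.186);C=(565.9,-234.3,.29)
def loc(o,X):
    d=np.array([X[0]-o[0],X[1]-o[1]]);c,s_=np.cos(o[2]),np.sin(o[2]);return np.array([c*d[0]+s_*d[1],-s_*d[0]+c*d[1],X[2]]).round(0)
for a,b in [((306,105),(52,400)),((53,143),(358,365)),((58,88),(362,505)),((306,45),(62,528))]:
    X,e=tri(f((155,95),4.6,a),f((280,175),4.8,b)); print('lamp panel',loc(L,X),round(e,1))
for a,b in [((98,272),(268,305)),((297,208),(45,345)),((250,60),(62,505)),((65,110),(295,465))]:
    X,e=tri(f((290,100),4.8,a),f((140,165),5,b)); print('box top',loc(C,X),round(e,1))
for a,b in [((300-16,345),(90-12,170)),((322,435),(80,85)),((228,462),(160,78))]:
    X,e=tri(f((290,100),4.8,a),f((140,165),5,b)); print('batt top',loc(C,X),round(e,1))
E
python3 tri.py
```

```text
lamp panel [163. -80.  79.] 0.2
lamp panel [163.  87.  86.] 0.8
lamp panel [218.  88.  26.] 0.2
lamp panel [218. -81.  34.] 1.0
box top [89. 67. 33.] 0.7
box top [ 95. -62.  43.] 0.6
box top [196. -60.  43.] 0.6
box top [196.  65.  41.] 0.9
batt top [  8. -24.  80.] 1.4
batt top [-51. -24.  84.] 0.7
batt top [-52.  28.  73.] 1.4
```

```bash
cat >> h.py <<'E'
from scipy.spatial.transform import Rotation as Rn
def delta(P,yaw,s=None):
    "shift & turn in tool axes to reach TCP P with tool pointing down, yaw"
    s=s or r.sense(); R0=Rn.from_euler('xyz',s['tcp_rot'])
    R1=Rn.from_euler('xyz',[np.pi,0,yaw])
    print('turn',np.degrees((R0.inv()*R1).as_rotvec()).round(2).tolist(),'shift',R0.inv().apply(np.array(P)-s['eef_pos']).round(1).tolist())
E
python3 - <<'E'
from h import *
C=(565.9,-234.3,.29)
delta(world(C,[[60,0,230]])[0],.29)
E
```

```text
turn [-0.0, 0.0, 6.52] shift [487.9, -180.4, 1.3]
```

play_rows(moves=[[[0, 0, 2], [244, -90, 0], 0], [[0, 0, 6.5], [488, -180, 1], 0], [[0, 0, 6.5], [488, -180, 1], 0], [[0, 0, 6.5], [488, -180, 1], 0], [[0, 0, 6.5], [488, -180, 1], 0], [[0, 0, 6.5], [488, -180, 1], 0], [[0, 0, 6.5], [488, -180, 1], 0], [[0, 0, 6.5], [488, -180, 1], 0], [[0, 0, 6.5], [488, -180, 1], 0], [[0, 0, 6.5], [488, -180, 1], 0], [[0, 0, 6.5], [488, -180, 1], 0], [[0, 0, 6.5], [488, -180, 1], 0], [[0, 0, 6.5], [488, -180, 1], 0], [[0, 0, 6.5], [488, -180, 1], 0]])

```text
clock: 2.05
eef_pos: [622.5, -218.6, 230.2]
tcp_rot: [3.142, 0.001, 0.289]
contact_force: [-0.3, -0.3, 0.1]
opening: 0.002
```

```bash
python3 - <<'E'
from h import *
s=r.sense(); print(s['eef_pos'],s['tcp_rot'],s['opening'],s['clock'])
p=r.grab_frame('wrist'); p['s']=s; pickle.dump(p,open('w1.pkl','wb')); 
C=(565.9,-234.3,.29)
rv,tv=wpose(p,s)
im=cv2.resize(p['color'][:,:,::-1],None,fx=1.5,fy=1.5,interpolation=cv2.INTER_CUBIC)
cv2.imwrite('pics/w1r.png',im)
for q in [[-110,37,20],[-110,-37,20],[-50,28,80],[-50,-28,80],[15,28,80],[15,-28,80],[87,0,85],[74,20,85],[100,20,85],[74,-20,85],[100,-20,85]]:
    u=(proj(p,world(C,q),rv,tv)[0]+.5)*1.5-.5; cv2.circle(im,tuple(int(round(float(k))) for k in u),3,(0,0,255),1)
cv2.imwrite('pics/w1.png',im)
E
```

```text
[ 622.51559353 -218.59919059  230.21213099] [3.14156927e+00 7.86961884e-04 2.89256784e-01] 0.002308297838572908 2.05
```

View pics/w1.png

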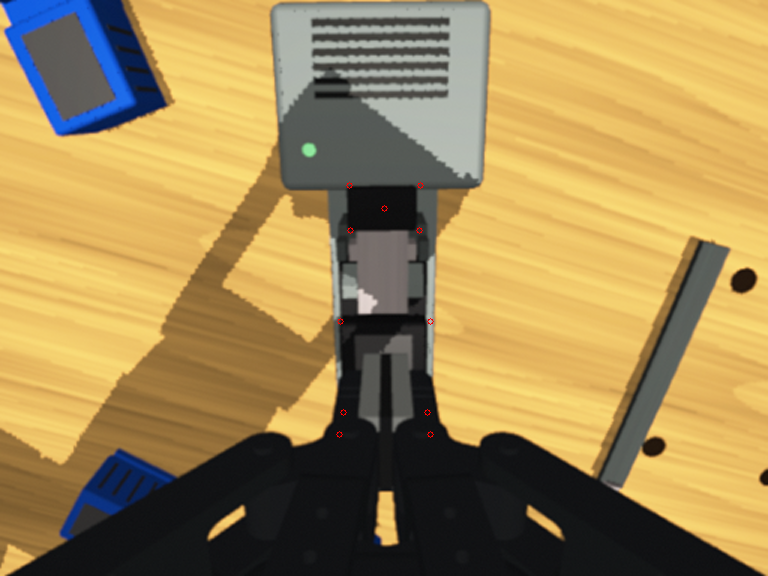

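```bash
python3 - <<'E'
from h import *
C=(565.9,-234.3,.29)
delta(world(C,[[86,.5,92]])[0],.29)
E
```

```text
turn [0.01, 0.03, -0.07] shift [27.3, -1.8, 138.3]
```

play_rows(moves=[[[0, 0, 0], [14, -1, 45], 0], [[0, 0, 0], [27, -2, 90], 0], [[0, 0, 0], [27, -2, 125], 0], [[0, 0, 0], [27, -2, 138], 0], [[0, 0, 0], [27, -2, 140], 0], [[0, 0, 0], [27, -2, 143], 0], [[0, 0, 0], [27, -2, 145], 0], [[0, 0, 0], [27, -2, 147], 0]])

```text
clock: 2.9
eef_pos: [648.7, -209.7, 85.1]
tcp_rot: [3.14, -0.002, 0.289]
contact_force: [0.6, 0.0, -0.2]
opening: -0.0
```

play_rows(moves=[[[0, 0, 0], [0, 0, 2], 0], [[0, 0, 0], [0, 0, 3], 0], [[0, 0, 0], [0, 0, 4], 0], [[0, 0, 0], [0, 0, 4], 0]])

```text
clock: 3.3
eef_pos: [649.8, -209.4, 82.6]
tcp_rot: [3.139, -0.004, 0.289]
contact_force: [0.7, 2.2, 4.9]
opening: 0.002
```

play_rows(moves=[[[0, 0, 0], [0, 0, 2], 0], [[0, 0, 0], [0, 0, 4], 0], [[0, 0, 0], [0, 0, 5], 0], [[0, 0, 0], [0, 0, 5], 0]])

```text
clock: 3.7
eef_pos: [651.4, -209.0, 78.9]
tcp_rot: [3.138, -0.007, 0.288]
contact_force: [1.1, 4.2, 6.9]
opening: 0.001
```

play_rows(moves=[[[0, 0, 0], [-1, 0, 2], 0], [[0, 0, 0], [-1, 0, 2], 0]])

```text
clock: 3.9
eef_pos: [651.8, -209.0, 78.1]
tcp_rot: [3.138, -0.01, 0.288]
contact_force: [1.0, 4.1, 6.1]
opening: -0.001
```

```bash
python3 - <<'E'
from h import *
s=r.sense(); print(s['eef_pos'],s['contact_force'],s['clock'])
p=r.grab_frame('scene'); crop(p,'s2',130,150,230,285,4.4)
p=r.grab_frame('wrist'); save(p,'w2',1.5)
E
```

```text
[ 651.76951168 -208.95608004   78.1349003 ] [1.0463268  4.11663819 6.11215193] 3.9
```

View pics/s2.png

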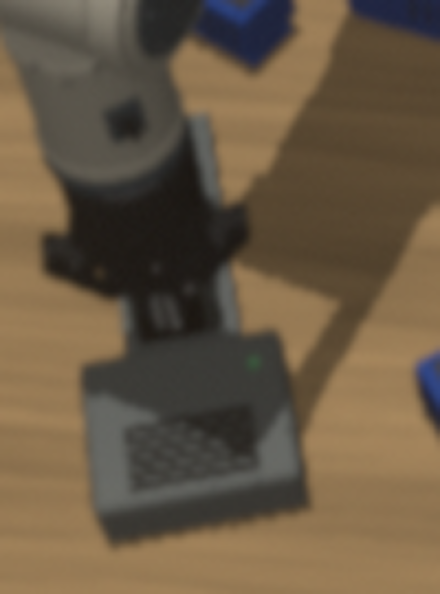

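View pics/w2.png

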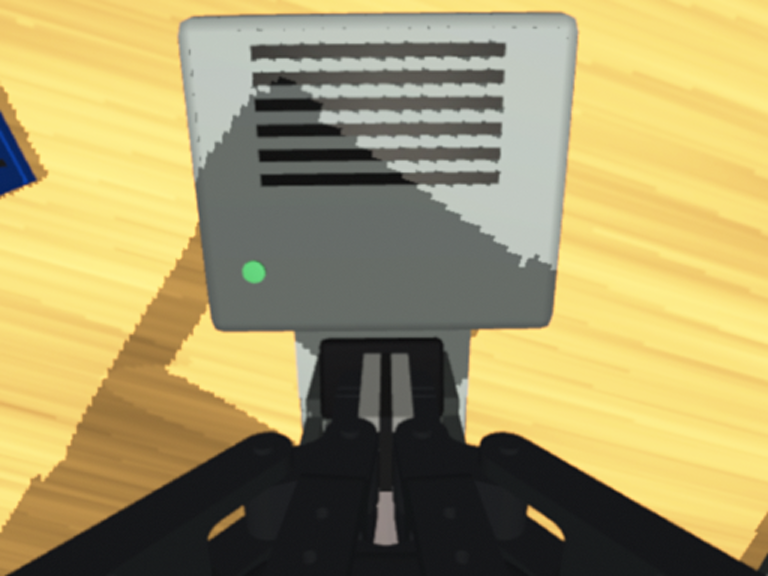

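play_rows(moves=[[[0, 0, 0], [-1, 0, 1], 0], [[0, 0, 0], [-1, 0, 1], 0], [[0, 0, 0], [-2, 0, 0], 0], [[0, 0, 0], [-4, 0, -20], 0], [[0, 0, 0], [-30, 0, -60], 0.3], [[0, 0, 0], [-70, 0, -110], 0.6], [[0, 0, 0], [-110, 0, -110], 1], [[0, 0, 0], [-110, 0, -110], 1], [[0, 0, 0], [-110, 0, -110], 1]])

```text
clock: 4.9
eef_pos: [544.8, -240.7, 187.9]
tcp_rot: [3.137, -0.011, 0.287]
contact_force: [0.2, 1.1, -0.6]
opening: 0.851
```

```bash
python3 - <<'E'
from h import *
s=r.sense(); print(s['eef_pos'],s['tcp_rot'],s['contact_force'],s['clock'],s['opening'])
p=r.grab_frame('wrist'); p['s']=s; pickle.dump(p,open('w3.pkl','wb')); save(p,'w3',1.5)
p=r.grab_frame('scene'); crop(p,'s3',130,150,230,285,4.4)
E
```

```text
[ 544.79049542 -240.70714405  187.93417375] [ 3.13652701 -0.01131427  0.28701243] [ 0.22141507  1.14469497 -0.64173015] 4.9 0.8505822925508656
```

View pics/w3.png

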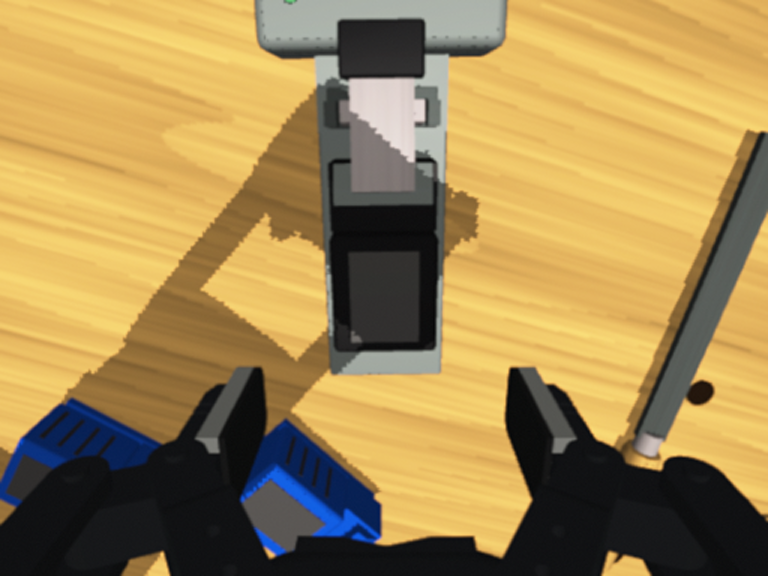

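View pics/s3.png

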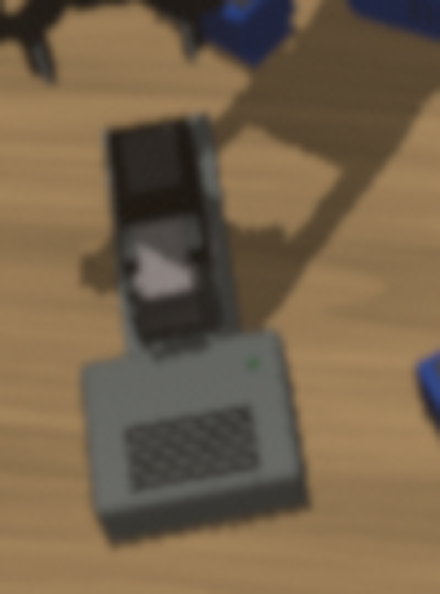

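```bash
python3 - <<'E'
from h import *
p=pickle.load(open('w3.pkl','rb')); rv,tv=wpose(p,p['s'])
q=np.array([(332,349),(439,349),(440,234),(330,235)])
q=(q+.5)/1.5-.5
B=np.array([[-50,28,80],[-50,-28,80],[15,-28,80],[15,28,80]])
g=least_squares(lambda v:(proj(p,world(v,B),rv,tv)-q).ravel(),[550,-238,.29]); print(g.x,g.fun.reshape(-1,2).round(1).tolist())
C=(565.9,-234.3,.29)
d=g.x[:2]-C[:2]; c,s=np.cos(.29),np.sin(.29); print(c*d[0]+s*d[1],-s*d[0]+c*d[1])
G=world(g.x,[[-15,0,43]])[0]; delta(G,.289)
E
```

```text
[ 5.52942640e+02 -2.38066805e+02  2.90446296e-01] [[1.2, 1.3], [-1.2, 0.9], [0.4, -0.8], [-0.4, -1.1]]
-13.493436856804408 0.09566795067794631
turn [0.24, -0.6, -0.04] shift [-9.1, -0.5, 143.9]
```

play_rows(moves=[[[0.2, -0.6, 0], [-9, -0.5, 40], 1], [[0.2, -0.6, 0], [-9, -0.5, 80], 1], [[0.2, -0.6, 0], [-9, -0.5, 115], 1], [[0.2, -0.6, 0], [-9, -0.5, 140], 1], [[0.2, -0.6, 0], [-9, -0.5, 144], 1], [[0.2, -0.6, 0], [-9, -0.5, 144], 1]])

```text
clock: 5.6
eef_pos: [538.8, -241.9, 41.9]
tcp_rot: [-3.141, 0.001, 0.289]
contact_force: [-0.0, -0.7, 0.8]
opening: 1.001
```

```bash
python3 - <<'E'
from h import *
s=r.sense(); 
g=(552.9,-238.1,.29);print(s['eef_pos'],s['tcp_rot'],s['contact_force'])
delta(world(g,[[-15,0,43]])[0],.29)
E
```

```text
[ 538.7670436  -241.86484118   41.85539083] [-3.14098497e+00  1.41687331e-03  2.88979182e-01] [-0.00264727 -0.70275693  0.78459771]
turn [-0.03, 0.08, -0.06] shift [-0.4, 0.4, -1.1]
```

Well aligned. Grip gently-firm.

play_rows(moves=[[[0, 0, 0], [0, 0, 0], 0.5], [[0, 0, 0], [0, 0, 0], 0.5], [[0, 0, 0], [0, 0, 0], 0.5], [[0, 0, 0], [0, 0, 0], 0.5], [[0, 0, 0], [0, 0, 0], 0.5]], newtons=60)

```text
clock: 6.1
eef_pos: [539.9, -242.2, 43.5]
tcp_rot: [3.141, -0.001, 0.289]
contact_force: [-0.3, 1.1, 5.6]
opening: 0.651
```

play_rows(moves=[[[0, 0, 0], [-5, 0, 0], 0.4], [[0, 0, 0], [-12, 0, 0], 0.4], [[0, 0, 0], [-20, 0, 0], 0.4], [[0, 0, 0], [-28, 0, 0], 0.4], [[0, 0, 0], [-36, 0, 0], 0.4], [[0, 0, 0], [-44, 0, 0], 0.4], [[0, 0, 0], [-50, 0, 0], 0.4], [[0, 0, 0], [-53, 0, 0], 0.4], [[0, 0, 0], [-53, 0, 0], 0.4]])

```text
clock: 7.0
eef_pos: [488.5, -257.5, 43.5]
tcp_rot: [3.141, -0.0, 0.289]
contact_force: [-1.0, -1.1, -1.6]
opening: 0.65
```

```bash
python3 - <<'E'
from h import *
s=r.sense(); print(s['eef_pos'],s['tcp_rot'],s['contact_force'],s['clock'],s['opening'])
p=r.grab_frame('wrist'); p['s']=s; pickle.dump(p,open('w4.pkl','wb')); save(p,'w4',1.5)
p=r.grab_frame('scene'); crop(p,'s4',120,130,230,265,4.4)
E
```

```text
[ 488.4627808  -257.48111262   43.47222821] [ 3.14079447e+00 -1.84313552e-04  2.88754253e-01] [-1.03893477 -1.14561254 -1.56568363] 7.0 0.649827130393613
```

View pics/w4.png

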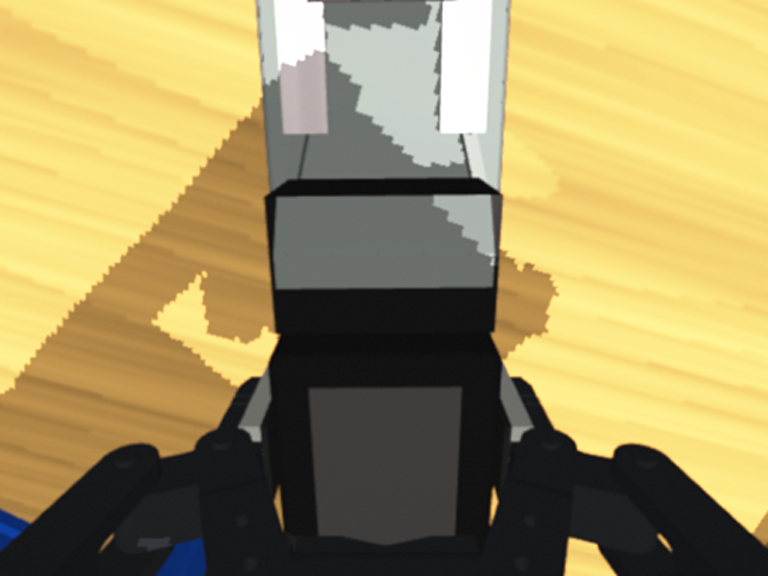

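View pics/s4.png

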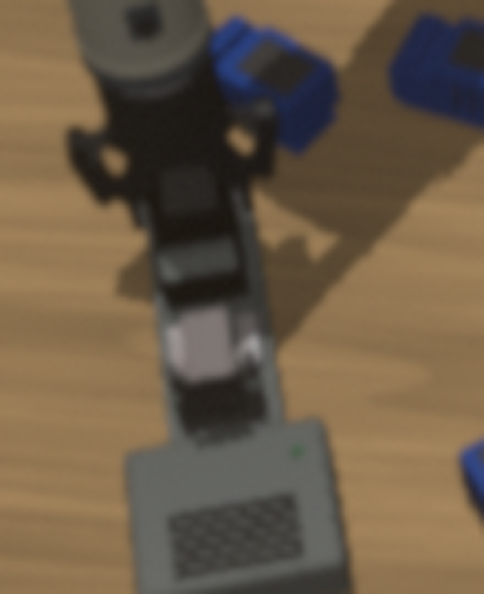

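```bash
python3 - <<'E'
from h import *
L=(559.3,181.1,.186)
delta(world(L,[[-90,0,165]])[0],.186)
E
```

```text
turn [0.05, -0.02, 5.9] shift [103.0, -409.3, -121.9]
```

play_rows(moves=[[[0, 0, 0], [0, 0, -15], 0.4], [[0, 0, 0], [0, 0, -45], 0.4], [[0, 0, 0], [0, 0, -85], 0.4], [[0, 0, 0], [0, -10, -120], 0.4], [[0, 0, 1], [10, -40, -122], 0.4], [[0, 0, 2], [20, -80, -122], 0.4], [[0, 0, 3], [30, -120, -122], 0.4], [[0, 0, 4], [40, -160, -122], 0.4], [[0, 0, 5], [50, -200, -122], 0.4], [[0, 0, 5.9], [60, -240, -122], 0.4], [[0, 0, 5.9], [70, -280, -122], 0.4], [[0, 0, 5.9], [80, -320, -122], 0.4], [[0, 0, 5.9], [90, -360, -122], 0.4], [[0, 0, 5.9], [100, -390, -122], 0.4], [[0, 0, 5.9], [103, -405, -122], 0.4], [[0, 0, 5.9], [103, -409, -122], 0.4], [[0, 0, 5.9], [103, -409, -122], 0.4]])

```text
clock: 8.8
eef_pos: [470.4, 164.5, 164.8]
tcp_rot: [3.141, 0.001, 0.188]
contact_force: [-0.4, -0.2, -5.1]
opening: 0.648
```

```bash
cat > look.py <<'E'
from h import *
import sys
n=sys.argv[1]
s=r.sense(); print(s['eef_pos'],s['tcp_rot'],s['contact_force'],s['clock'],s['opening'])
p=r.grab_frame('wrist'); p['s']=s; pickle.dump(p,open(n+'.pkl','wb'))
L=(559.3,181.1,.186)
rv,tv=wpose(p,s)
im=cv2.resize(p['color'][:,:,::-1],None,fx=1.5,fy=1.5,interpolation=cv2.INTER_CUBIC)
for q in [[-5,23.5,31.5],[-5,-23.5,31.5],[-5,16.5,31.5],[-5,-16.5,31.5],[33,16.5,31.5],[33,-16.5,31.5],[100,37,20],[100,-37,20],[-110,37,20],[-110,-37,20]]:
    u=(proj(p,world(L,q),rv,tv)[0]+.5)*1.5-.5; cv2.circle(im,tuple(int(round(float(k))) for k in u),3,(0,0,255),1)
cv2.imwrite('pics/'+n+'.png',im)
E
python3 look.py w5
```

```text
[470.40758062 164.46192191 164.76883674] [3.14053020e+00 6.25031740e-04 1.87521348e-01] [-0.36914174 -0.15038074 -5.14966222] 8.8 0.6475605913241322
```

View pics/w5.png

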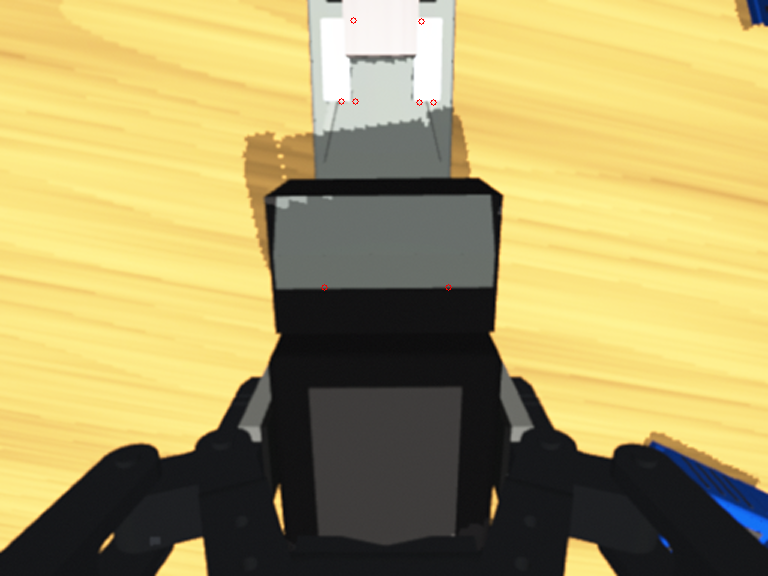

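```bash
python3 - <<'E'
from h import *
p=pickle.load(open('w5.pkl','rb')); im=p['color']
crop(p,'w5c',190,0,320,125,6)
g=cv2.cvtColor(im,cv2.COLOR_RGB2GRAY).astype(int)
for row in [2,10,30,50,66,72]: print(row,g[row,200:312].tolist())
E
```

```text
2 [211, 210, 211, 210, 202, 175, 189, 211, 213, 212, 212, 212, 212, 212, 212, 213, 213, 209, 202, 199, 200, 200, 200, 200, 201, 200, 200, 205, 230, 243, 244, 244, 244, 244, 243, 243, 243, 243, 244, 245, 245, 245, 245, 245, 245, 245, 245, 245, 245, 245, 245, 245, 245, 245, 245, 245, 244, 244, 244, 244, 244, 245, 246, 246, 246, 246, 245, 245, 244, 243, 243, 244, 244, 244, 243, 242, 242, 242, 240, 219, 202, 203, 204, 204, 204, 204, 205, 204, 203, 203, 208, 214, 216, 215, 215, 215, 215, 214, 215, 215, 215, 209, 188, 179, 204, 223, 225, 225, 225, 226, 226, 226]
10 [212, 214, 215, 215, 205, 171, 181, 206, 213, 212, 213, 213, 212, 212, 212, 212, 211, 212, 212, 213, 212, 212, 212, 212, 212, 212, 212, 216, 230, 241, 244, 245, 245, 245, 245, 244, 244, 245, 245, 246, 246, 246, 246, 246, 246, 246, 246, 246, 246, 246, 246, 246, 246, 246, 246, 246, 245, 245, 245, 245, 245, 246, 247, 247, 247, 247, 246, 246, 245, 244, 244, 245, 245, 245, 244, 243, 243, 243, 238, 225, 213, 213, 214, 213, 214, 214, 214, 214, 213, 213, 214, 215, 215, 215, 215, 215, 215, 215, 215, 215, 215, 207, 178, 177, 207, 215, 214
[... 1582 characters left out ...]
, 254, 254, 254, 253, 251, 250, 252, 252, 235, 216, 215, 214, 214, 216, 209, 169, 163, 202, 211, 211, 212, 213, 213, 213, 213, 214, 214]
72 [218, 219, 218, 218, 217, 218, 214, 197, 176, 191, 210, 213, 214, 214, 213, 213, 214, 216, 221, 224, 225, 226, 217, 179, 172, 202, 213, 214, 214, 213, 213, 214, 214, 214, 214, 213, 214, 214, 214, 214, 213, 214, 214, 214, 213, 214, 214, 214, 214, 214, 215, 214, 214, 214, 215, 214, 214, 215, 214, 215, 215, 214, 215, 214, 215, 214, 215, 215, 215, 215, 215, 215, 215, 215, 215, 215, 215, 215, 214, 215, 215, 215, 215, 216, 201, 161, 200, 226, 218, 193, 177, 171, 168, 176, 188, 146, 116, 120, 123, 121, 108, 102, 140, 189, 201, 200, 200, 200, 200, 200, 200, 201]
```

View pics/w5c.png

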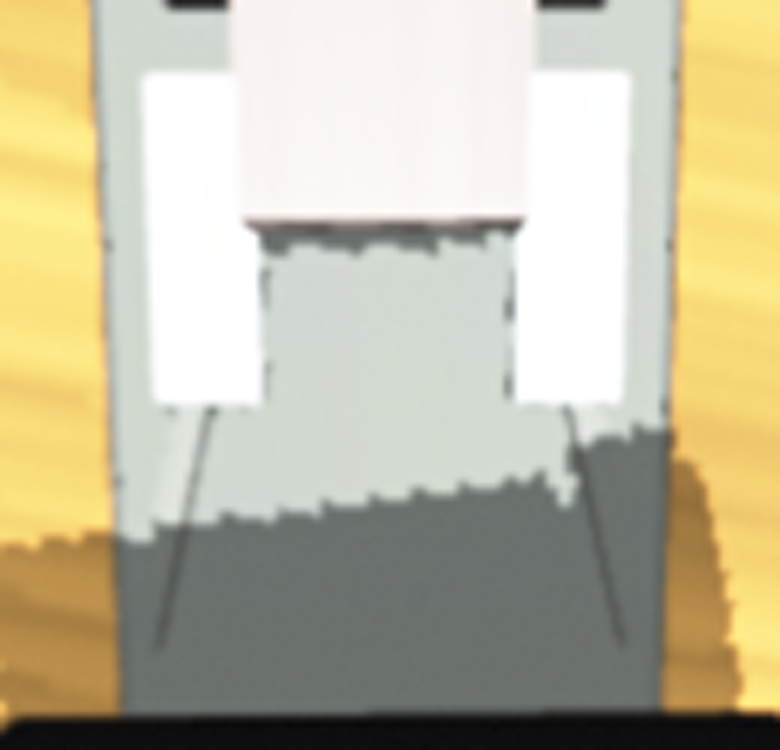

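```bash
python3 - <<'E'
from h import *
p=pickle.load(open('w5.pkl','rb')); rv,tv=wpose(p,p['s'])
# unknown dock pose; lip outer edges half width h: points at x=-5 (row 67) and x=33 (row ~12)
q=np.array([(233.2,67),(275.8,67),(215.8,67),(293.6,67),(213.3,12),(294.8,12)])
def res(v):
    h=v[3]; B=[[-5,16.5,31.5],[-5,-16.5,31.5],[-5,h,31.5],[-5,-h,31.5],[33,h,31.5],[33,-h,31.5]]
    return (proj(p,world(v[:3],B),rv,tv)-q).ravel()
g=least_squares(res,[559,181,.186,32]);print(g.x,g.fun.reshape(-1,2).round(1).tolist())
L=(559.3,181.1,.186)
d=g.x[:2]-L[:2];c,s=np.cos(g.x[2]),np.sin(g.x[2]);print(c*d[0]+s*d[1],-s*d[0]+c*d[1])
# same check for the battery held, and charger from w4
for o,n in (((*g.x[:3],),'lamp'),):
    d=p['s']['eef_pos'][:2]-np.array(o[:2]); c,s=np.cos(o[2]),np.sin(o[2]); print('tcp in',n,c*d[0]+s*d[1],-s*d[0]+c*d[1])
# battery in hand: front upper ridge corners / screen
p4=pickle.load(open('w4.pkl','rb'));rv,tv=wpose(p4,p4['s'])
g4=cv2.cvtColor(p4['color'],cv2.COLOR_RGB2GRAY).astype(int)
for row in [40,60,80]: print(row,g4[row,165:350].tolist())
# charger rail
save(p4,'dummy')
crop(p4,'w4c',160,0,350,130,4)
E
```

```text
[5.59458892e+02 1.83695737e+02 1.89864255e-01 2.99790470e+01] [[-0.2, -0.3], [0.2, -0.4], [-0.3, -0.2], [-0.1, -0.4], [0.3, 0.8], [0.1, 0.5]]
0.6459187931293945 2.5191043307474894
tcp in lamp -91.08096031861466 -2.0819194651530673
40 [229, 230, 230, 230, 231, 232, 232, 229, 178, 132, 145, 193, 205, 204, 203, 204, 204, 203, 203, 208, 240, 255, 255, 255, 255, 255, 255, 255, 255, 255, 255, 255, 253, 216, 198, 221, 225, 211, 185, 176, 177, 178, 179, 178, 178, 179, 180, 181, 183, 184, 180, 154, 116, 118, 154, 185, 196, 204, 204, 204, 206, 205, 206, 205, 205, 205, 205, 205, 205, 205, 206, 205, 205, 206, 205, 205, 205, 205, 206, 205, 205, 205, 205, 205, 206, 205, 206, 206, 205, 205, 205, 205, 205, 205, 205, 205, 205, 204, 206, 205, 205, 205, 205, 206, 205, 205, 205, 204, 206, 205, 206, 206, 205, 205, 205, 205, 205, 205, 205, 206, 205, 205, 205, 205, 207, 195, 141, 110, 122, 222, 255, 255, 255, 255, 255, 255, 255, 255, 255, 255, 255, 255, 255, 255, 255, 255, 255, 255, 255, 255, 254, 254, 254, 254, 254, 255, 255, 255, 255, 255, 253, 227, 205, 204, 205, 205, 206, 206, 206, 205, 197, 178, 166, 
[... 1216 characters left out ...]
 177, 176, 177, 178, 180, 180, 180, 168, 138, 113, 111, 111, 112, 112, 112, 112, 113, 113, 112, 112, 111, 112, 112, 113, 112, 112, 111, 111, 112, 111, 112, 112, 111, 112, 112, 111, 110, 127, 175, 201, 205, 204, 204, 204, 204, 204, 205, 204, 205, 204, 205, 205, 205, 205, 205, 205, 205, 205, 205, 205, 204, 205, 205, 205, 205, 205, 205, 205, 205, 204, 205, 206, 205, 205, 206, 205, 205, 205, 206, 205, 205, 189, 146, 206, 255, 255, 255, 255, 255, 255, 255, 255, 255, 255, 255, 255, 255, 255, 255, 255, 255, 255, 255, 255, 255, 255, 255, 255, 255, 255, 255, 255, 255, 255, 233, 205, 205, 205, 205, 205, 205, 205, 204, 197, 179, 164, 172, 203, 210, 209, 208, 209, 209, 209, 209, 210, 210, 210, 211, 212]
```

View pics/w4c.png

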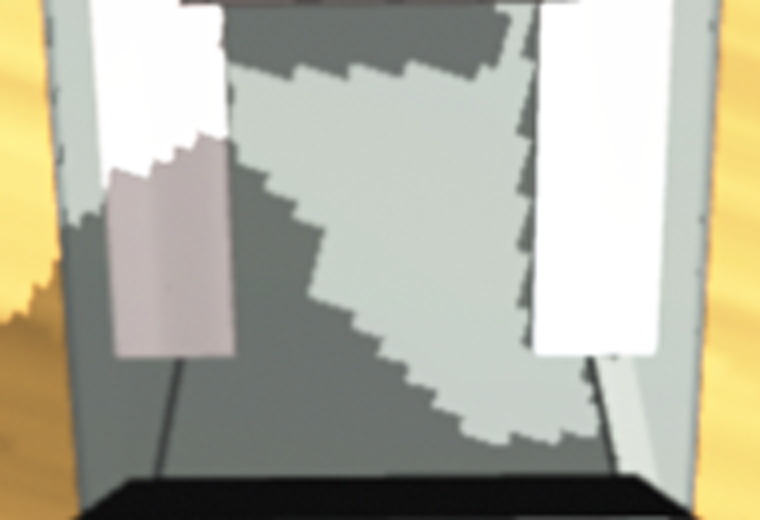

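```bash
python3 - <<'E'
from h import *
p=pickle.load(open('w4.pkl','rb')); rv,tv=wpose(p,p['s'])
f=lambda u,v:(160+(u+.5)/4-.5,(v+.5)/4-.5)
q=np.array([f(234,356),f(534,356),f(115,356),f(657,356),f(91,0),f(673,0)])
def res(v):
    h=30; k=v[3]; B=[[-5,16.5,31.5],[-5,-16.5,31.5],[-5,h,31.5],[-5,-h,31.5],[k,h,31.5],[k,-h,31.5]]
    return (proj(p,world(v[:3],B),rv,tv)-q).ravel()
g=least_squares(res,[566,-234,.29,30]);print(g.x,g.fun.reshape(-1,2).round(1).tolist())
o=g.x; d=p['s']['eef_pos'][:2]-o[:2]; c,s=np.cos(o[2]),np.sin(o[2]); print('tcp in charger',c*d[0]+s*d[1],-s*d[0]+c*d[1],'yaw rel',p['s']['tcp_rot'][2]-o[2])
E
```

```text
[ 5.64677579e+02 -2.33619608e+02  2.90698046e-01  3.04470734e+01] [[0.0, 0.1], [0.2, -0.1], [-0.9, 0.2], [0.1, -0.1], [-0.1, 0.2], [0.7, -0.1]]
tcp in charger -79.85634235300046 -1.015606359350194 yaw rel -0.0019437923811900237
```

```bash
python3 - <<'E'
from h import *
L=(559.46,183.7,.189)
delta(world(L,[[-84,-.7,75]])[0],.188)
E
```

```text
turn [0.07, 0.03, -0.07] shift [7.1, -2.2, 89.8]
```

play_rows(moves=[[[0, 0, 0], [4, -1, 35], 0.4], [[0, 0, 0], [7, -2, 65], 0.4], [[0, 0, 0], [7, -2, 85], 0.4], [[0, 0, 0], [7, -2, 90], 0.4], [[0, 0, 0], [7, -2, 90], 0.4]])

```text
clock: 9.35
eef_pos: [476.7, 166.0, 74.4]
tcp_rot: [3.14, 0.002, 0.186]
contact_force: [-0.1, -0.2, -5.3]
opening: 0.652
```

```bash
python3 look.py w6; python3 - <<'E'
from h import *
p=pickle.load(open('w6.pkl','rb'));crop(p,'w6c',160,0,350,130,4)
E
```

```text
[476.70182909 166.04622412  74.38873609] [3.14003742e+00 2.15344847e-03 1.85684109e-01] [-0.09010006 -0.16503413 -5.33942322] 9.35 0.6515671673086423
```

View pics/w6c.png

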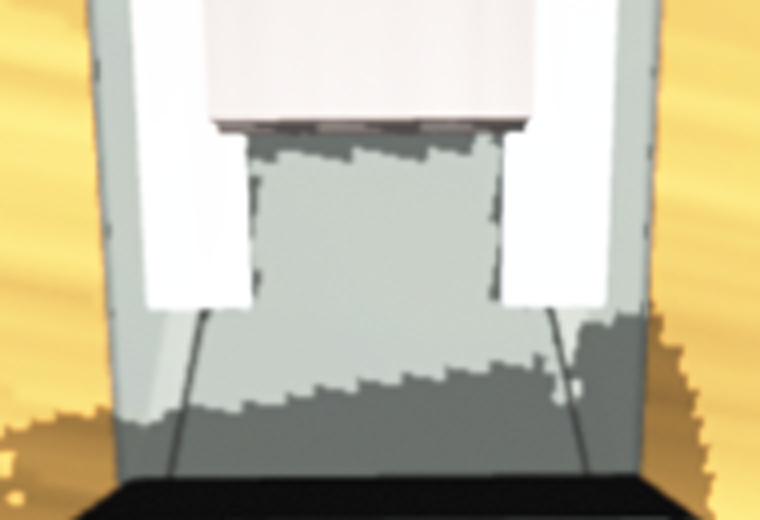

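```bash
python3 - <<'E'
from h import *
p=pickle.load(open('w6.pkl','rb')); rv,tv=wpose(p,p['s'])
f=lambda u,v:(160+(u+.5)/4-.5,(v+.5)/4-.5)
q=np.array([f(252,308),f(501,308),f(148,308),f(607,308),f(131,0),f(618,0)])
def res(v):
    h=30; k=v[3]; B=[[-5,16.5,31.5],[-5,-16.5,31.5],[-5,h,31.5],[-5,-h,31.5],[k,h,31.5],[k,-h,31.5]]
    return (proj(p,world(v[:3],B),rv,tv)-q).ravel()
g=least_squares(res,[559,183,.19,30]);print(g.x,g.fun.reshape(-1,2).round(1).tolist())
o=g.x; d=p['s']['eef_pos'][:2]-o[:2]; c,s=np.cos(o[2]),np.sin(o[2]); print('tcp in lamp',c*d[0]+s*d[1],-s*d[0]+c*d[1],'yaw rel',p['s']['tcp_rot'][2]-o[2])
delta(world(o,[[-81,-1.0,46]])[0],o[2])
E
```

```text
[5.59308279e+02 1.83853930e+02 1.87098570e-01 3.13869205e+01] [[-0.5, 0.0], [0.6, -0.1], [-0.4, 0.2], [-0.1, -0.1], [-0.0, 0.1], [0.4, -0.1]]
tcp in lamp -84.47719924951213 -2.131393305596097 yaw rel -0.0014144604704746655Traceback (most recent call last):
  File "<stdin>", line 10, in <module>
  File "h.py", line 19, in world
    x,y,a=o; X=np.atleast_2d(np.asarray(X,float)); c,s=np.cos(a),np.sin(a)
    ^^^^^
ValueError: too many values to unpack (expected 3)
```

play_rows(moves=[[[0, 0, 0], [3, -1.5, 10], 0.4], [[0, 0, 0], [3, -1.5, 20], 0.4], [[0, 0, 0], [3, -1.5, 26], 0.4], [[0, 0, 0], [3, -1.5, 29], 0.4], [[0, 0, 0], [3, -1.5, 30], 0.4], [[0, 0, 0], [3, -1.5, 30], 0.4]])

```text
clock: 10.0
eef_pos: [480.0, 168.5, 45.1]
tcp_rot: [3.14, 0.001, 0.186]
contact_force: [0.3, 0.7, -5.4]
opening: 0.646
```

play_rows(moves=[[[0, 0, 0], [0, 0.8, 1], 0.4], [[0, 0, 0], [0, 0.8, 2], 0.4], [[0, 0, 0], [0, 0.8, 2.5], 0.4], [[0, 0, 0], [0, 0.8, 2.5], 0.4]])

```text
clock: 10.4
eef_pos: [480.3, 167.7, 43.5]
tcp_rot: [3.14, 0.0, 0.186]
contact_force: [-3.5, -1.1, 5.0]
opening: 0.651
```

```bash
python3 look.py w7; python3 - <<'E'
from h import *
p=r.grab_frame('scene'); crop(p,'s7',255,140,375,275,4.4)
E
```

```text
[480.34218937 167.6852503   43.45494586] [3.14033597e+00 1.64944961e-04 1.85940017e-01] [-3.46369001 -1.10473324  5.00724658] 10.4 0.651432006516567
```

View pics/w7.png

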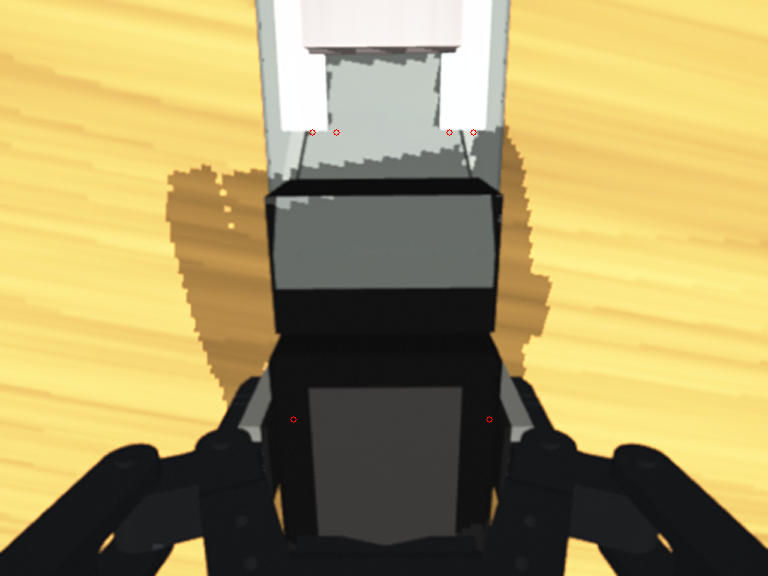

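View pics/s7.png

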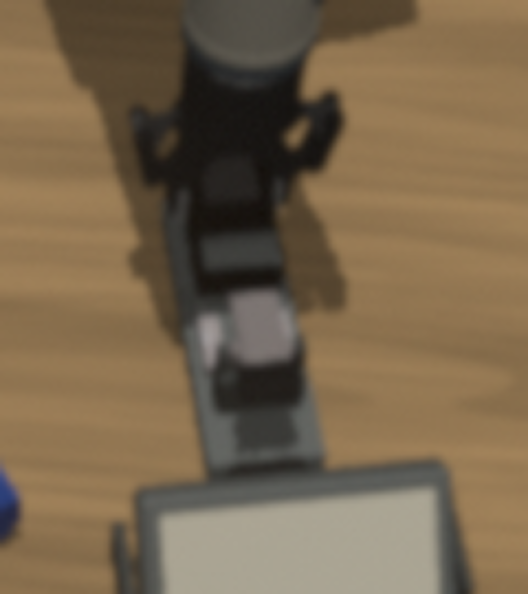

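play_rows(moves=[[[0, 0, 0], [4, 0, -0.5], 0.4], [[0, 0, 0], [9, 0, -0.5], 0.4], [[0, 0, 0], [15, 0, -0.5], 0.4], [[0, 0, 0], [21, 0, -0.5], 0.4], [[0, 0, 0], [27, 0, -0.5], 0.4], [[0, 0, 0], [31, 0, -0.5], 0.4], [[0, 0, 0], [34, 0, -0.5], 0.4], [[0, 0, 0], [34, 0, -0.5], 0.4]])

```text
clock: 11.3
eef_pos: [514.2, 174.1, 43.9]
tcp_rot: [3.14, -0.0, 0.186]
contact_force: [-0.9, -0.5, -5.5]
opening: 0.652
```

play_rows(moves=[[[0, 0, 0], [2, 0, 0.3], 0.4], [[0, 0, 0], [4, 0, 0.3], 0.4], [[0, 0, 0], [6, 0, 0.3], 0.4], [[0, 0, 0], [8, 0, 0.3], 0.4], [[0, 0, 0], [8, 0, 0.3], 0.4]])

```text
clock: 11.8
eef_pos: [520.8, 175.2, 43.5]
tcp_rot: [3.14, 0.002, 0.186]
contact_force: [-4.8, -1.3, 0.6]
opening: 0.646
```

play_rows(moves=[[[0, 0, 0], [2, 0, 0], 0.4], [[0, 0, 0], [4, 0, 0], 0.4], [[0, 0, 0], [6, 0, 0], 0.4], [[0, 0, 0], [6, 0, 0], 0.4]])

```text
clock: 12.2
eef_pos: [525.5, 176.1, 43.6]
tcp_rot: [3.14, 0.005, 0.186]
contact_force: [-5.9, -1.4, 1.5]
opening: 0.649
```

play_rows(moves=[[[0, -0.2, 0], [2, 0, 0], 0.4], [[0, -0.2, 0], [4, 0, 0], 0.4], [[0, -0.2, 0], [5, 0, 0], 0.4], [[0, -0.2, 0], [5, 0, 0], 0.4]])

```text
clock: 12.6
eef_pos: [527.9, 176.5, 43.9]
tcp_rot: [3.14, 0.013, 0.186]
contact_force: [-11.1, -2.4, 9.4]
opening: 0.649
```

play_rows(moves=[[[0, 0, 0], [2, 0, 0], 0.4], [[0, 0, 0], [4, 0, 0], 0.4], [[0, 0, 0], [5, 0, 0], 0.4], [[0, 0, 0], [5, 0, 0], 0.4]])

```text
clock: 13.0
eef_pos: [530.1, 176.9, 44.1]
tcp_rot: [3.139, 0.019, 0.186]
contact_force: [-12.8, -2.5, 11.8]
opening: 0.646
```

play_rows(moves=[[[0, 0, 0], [3, 0, 0], 0.4], [[0, 0, 0], [5, 0, 0], 0.4], [[0, 0, 0], [6, 0, 0], 0.4], [[0, 0, 0], [6, 0, 0], 0.4]])

```text
clock: 13.4
eef_pos: [532.9, 177.4, 44.4]
tcp_rot: [3.139, 0.024, 0.186]
contact_force: [-14.3, -1.7, 12.2]
opening: 0.648
```

```bash
python3 look.py w8
```

```text
[532.9173063  177.41331332  44.41301197] [3.13916864 0.02434721 0.18581316] [-14.33266945  -1.6757635   12.21146605] 13.4 0.6483918396578577
```

View pics/w8.png

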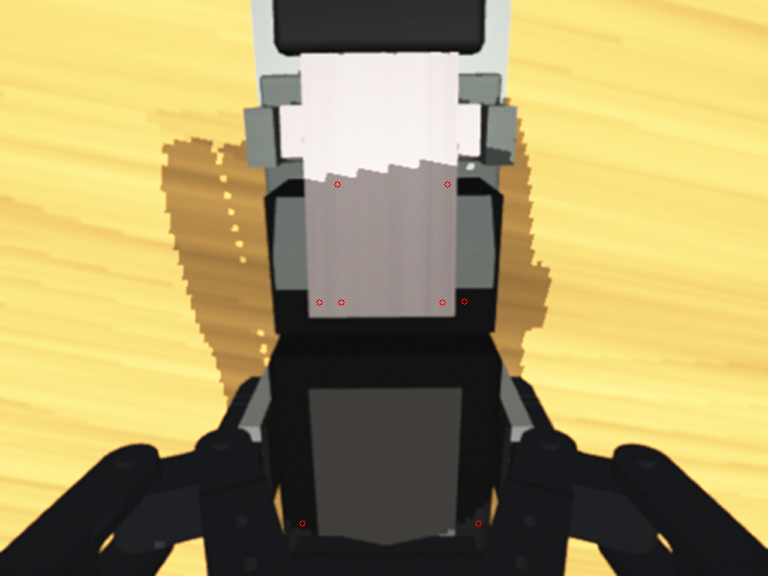

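play_rows(moves=[[[0, 0.8, 0], [3, 0, 0.3], 0.4], [[0, 0.8, 0], [5, 0, 0.3], 0.4], [[0, 0.8, 0], [6, 0, 0.3], 0.4], [[0, 0.8, 0], [6, 0, 0.3], 0.4]])

```text
clock: 13.85
eef_pos: [535.8, 178.0, 44.1]
tcp_rot: [3.139, 0.016, 0.186]
contact_force: [-13.9, -1.9, 8.3]
opening: 0.645
```

```bash
python3 look.py w9
```

```text
[535.77861604 177.97668548  44.08800635] [3.13892048 0.01608433 0.18595438] [-13.87101132  -1.91608346   8.27018002] 13.85 0.645060448572246
```

View pics/w9.png

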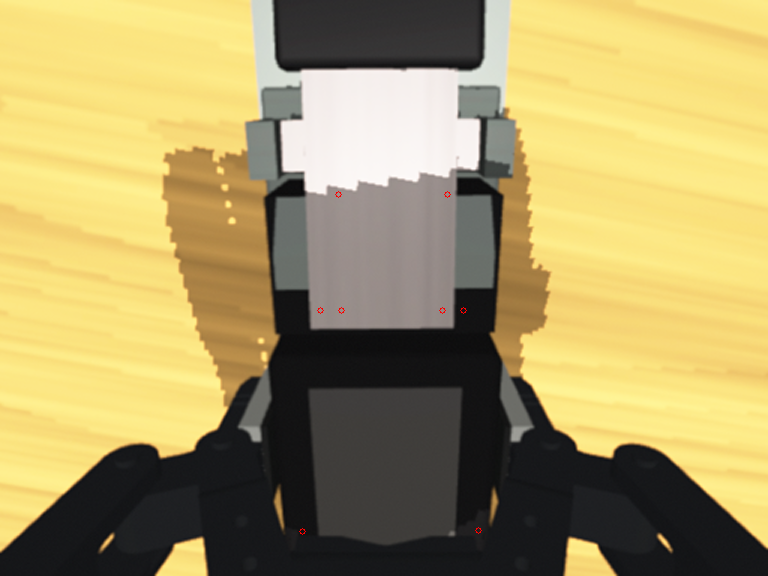

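play_rows(moves=[[[0, 0.4, 0], [3, 0, 0.2], 0.4], [[0, 0.4, 0], [5, 0, 0.2], 0.4], [[0, 0.4, 0], [5, 0, 0.2], 0.4]])

```text
clock: 14.2
eef_pos: [537.9, 178.4, 44.0]
tcp_rot: [3.139, 0.015, 0.186]
contact_force: [-13.1, -0.3, 8.8]
opening: 0.646
```

```bash
python3 look.py w10
```

```text
[537.85260126 178.3561355   43.97285534] [3.13868931 0.01455707 0.18593548] [-13.0596311   -0.25927451   8.78102511] 14.2 0.6459754556139852
```

View pics/w10.png

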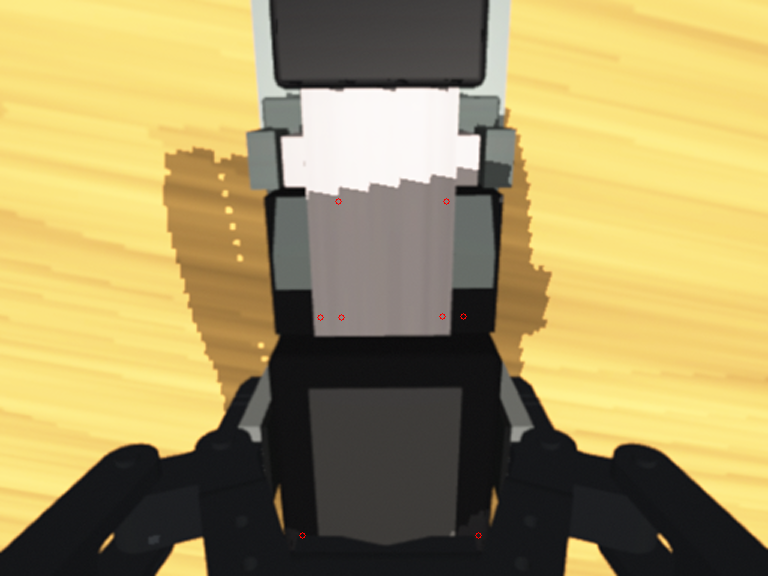

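play_rows(moves=[[[0, 0, 0], [-1, 0, 0], 0.4], [[0, 0, 0], [-2, 0, 0], 0.4], [[0, 0, 0], [-3, 0, 0], 0.4], [[0, 0, 0], [-3, 0, 0], 0.4]])

```text
clock: 14.65
eef_pos: [536.7, 178.2, 44.3]
tcp_rot: [3.139, 0.011, 0.186]
contact_force: [6.3, 0.9, -7.5]
opening: 0.651
```

play_rows(moves=[[[0, 0, 0], [0.5, 0, 0], 0.4], [[0, 0, 0], [0.5, 0, 0], 0.8], [[0, 0, 0], [0.5, 0, 0], 1], [[0, 0, 0], [0.5, 0, 0], 1], [[0, 0, 0], [0.5, 0, 0], 1], [[0, 0, 0], [0, 0, -15], 1], [[0, 0, 0], [0, 0, -50], 1], [[0, 0, 0], [-10, 0, -95], 1], [[0, 0, 0], [-20, 0, -130], 1], [[0, 0, 0], [-20, 0, -150], 1], [[0, 0, 0], [-20, 0, -150], 1], [[0, 0, 0], [-20, 0, -150], 1]])

```text
clock: 15.85
eef_pos: [518.8, 175.3, 195.4]
tcp_rot: [3.139, 0.009, 0.186]
contact_force: [0.0, -1.5, 0.5]
opening: 1.0
```

```bash
python3 look.py w11; python3 - <<'E'
from h import *
p=r.grab_frame('scene'); save(p,'s11')
p=pickle.load(open('w11.pkl','rb')); rv,tv=wpose(p,p['s']); print(rv,tv)
E
```

```text
[518.75331952 175.27659269 195.39365198] [3.13915472 0.00925031 0.1859676 ] [ 0.00406347 -1.45478375  0.4951221 ] 15.85 0.9998639438628696
[-2.20992695  1.83427862  0.2996627 ] [ 76.57013812 482.58280794 520.88060511]
```

View pics/w11.png

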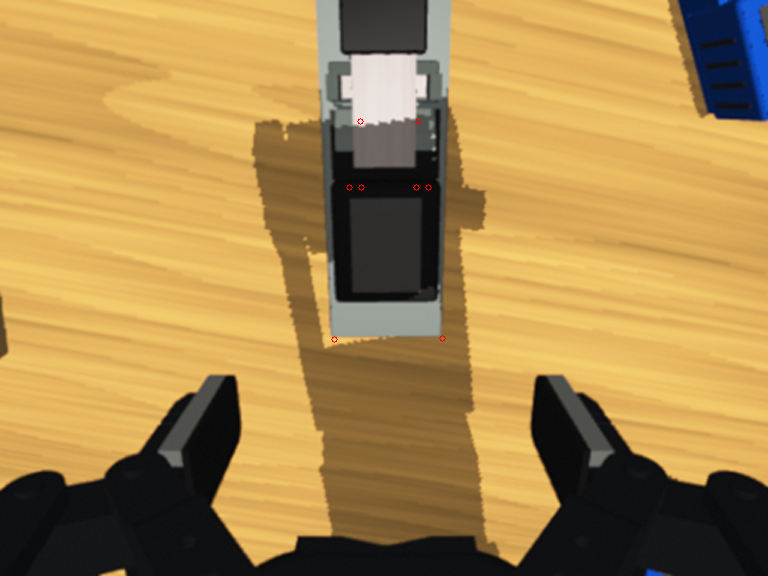

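View pics/s11.png

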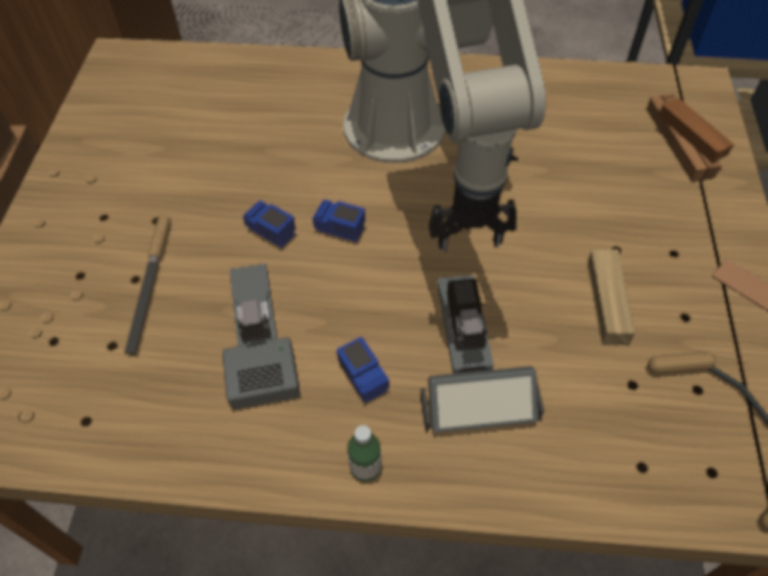

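```bash
python3 - <<'E'
from h import *
p=pickle.load(open('w11.pkl','rb')); rv,tv=wpose(p,p['s'])
q=np.array([(334,300),(437,300),(440,182),(332,182)])
q=(q+.5)/1.5-.5
B=np.array([[-50,28,80],[-50,-28,80],[15,-28,80],[15,28,80]])
g=least_squares(lambda v:(proj(p,world(v,B),rv,tv)-q).ravel(),[550,180,.19]); print(g.x,g.fun.reshape(-1,2).round(1).tolist())
L=(559.4,183.8,.187)
d=g.x[:2]-L[:2]; c,s=np.cos(L[2]),np.sin(L[2]); print('batt in lamp',c*d[0]+s*d[1],-s*d[0]+c*d[1])
tip=(np.array([384,167])+.5)/1.5-.5
for z in (67,69,71,73,75,78):
  h=least_squares(lambda v:(proj(p,world(g.x,[[v[0],v[1],z]]),rv,tv)-tip).ravel(),[25,0]); print(z,h.x.round(1))
# same for charger locked view w1 tip(382,316), charger frame
p=pickle.load(open('w1.pkl','rb')); rv,tv=wpose(p,p['s']);tip=(np.array([384,316])+.5)/1.5-.5
for z in (67,69,71,73,75,78):
  h=least_squares(lambda v:(proj(p,world((565.9,-234.3,.29),[[v[0],v[1],z]]),rv,tv)-tip).ravel(),[25,0]); print('ch',z,h.x.round(1))
p=pickle.load(open('w3.pkl','rb')); rv,tv=wpose(p,p['s']);tip=(np.array([384,192])+.5)/1.5-.5
for z in (67,71,75,78):
  h=least_squares(lambda v:(proj(p,world((565.9,-234.3,.29),[[v[0],v[1],z]]),rv,tv)-tip).ravel(),[25,0]); print('ch w3',z,h.x.round(1))
E
```

```text
[5.49673496e+02 1.81283330e+02 1.83148509e-01] [[-0.1, 1.1], [0.2, 1.1], [1.2, -0.8], [-1.3, -1.0]]
batt in lamp -10.02481529689951 -0.6645213638944623
67 [20.2  1. ]
69 [20.5  1. ]
71 [20.7  1. ]
73 [20.9  1. ]
75 [21.1  1. ]
78 [21.5  1. ]
ch 67 [13.1  0.4]
ch 69 [14.   0.4]
ch 71 [14.8  0.4]
ch 73 [15.6  0.4]
ch 75 [16.5  0.4]
ch 78 [17.7  0.4]
ch w3 67 [20.3  0.5]
ch w3 71 [20.8  0.5]
ch w3 75 [21.4  0.5]
ch w3 78 [21.8  0.5]
```

```bash
python3 - <<'E'
from h import *
print(r.sign_off())
E
```

```text
the job is handed in; nothing more can be done
None
```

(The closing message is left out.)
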